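# Wedge a tube rack flush against its fence and hold it

### The job

On the loading tray, take the swivelling dispensing arm by its upright knob and swing it off the rack until it lies parallel to the tray's fence. Then take the white wedge from its holder, slide it tip down into the gap between the near wall's stop pads and the tube rack at the one pad where the gap is wide enough, and press it down firmly until it is tight between pad and rack and the rack is pressed flush along the whole fence. Finish while still gripping the wedge and pressing it down; leave the arm where you set it and do not disturb the other things on the bench.

Things in the scene. Friction and masses are not known exactly. Their poses are not given: they have to be found in the camera images.
- station: Fixed aluminium tray, base plate 12 mm thick (x -65..115, y -130..130); its top is the tray floor. Origin on the bench. Its x points from near wall to fence, y along the fence, z up; it is turned. Near wall: inner face at x = -40, 12 mm thick, 190 mm long, 55 mm high above the floor. End lips 14 mm high at y = -104, 104. Column of the dispensing arm at x = 88, y = 110.
- fence: The fence, a fixed upright bar along the tray's far side, 200 mm long, 14 mm thick, 50 mm high. Origin on the tray floor at the middle of the face that looks to the rack: x = 45, y = 0, z = 12 in the tray's frame; axes as the tray.
- pad_thin: Fixed stop pad on the near wall, 5 mm thick, 40 mm wide, 55 mm high (level with the rack). With the rack flush the gap in front of it is 20 mm: the one wide gap. Three pads sit side by side at y = -42, 0, 42 of the tray, in any order. Origin at its wall side, mid width, on the tray floor; axes as the tray.
- pad_mid: Stop pad like pad_thin but 15 mm thick: its gap is 10 mm with the rack flush, too narrow.
- pad_thick: Stop pad like pad_thin but 17 mm thick: its gap is 8 mm with the rack flush, too narrow.
- rack_center (a point): Centre of the grey tube rack block (60 in x, 180 in y, 55 mm high, about 0.25 kg, slippery plastic, friction about 0.3), half-way up. It lies loose on the tray floor between pads and fence; at the start 3.5 to 6 mm short of the fence and slightly askew. Three capped vials stand 20 mm out of its row by the fence.
- rack_left (a point): Point on the rack's fence-side face, half-way up, 85 mm left (+y) of its middle. Flush means this face lies on the fence (x = 45 in the tray's frame).
- rack_right (a point): The same, 85 mm right (-y) of the middle.
- swing_arm (a joint): Swivel of the dispensing arm about its upright column, rad: 0 = parallel to the fence (pointing to the tray's -y, beyond the fence), negative = in over the rack, positive = farther out; counter-clockwise from above is positive, range -1.0 to 0.6. Starts at -1.0 to -0.7 and stays where it is left (1.2 N at the knob moves it).
- swing_knob (a point): Centre of the black round upright knob on the arm, 20 mm across, 34 mm tall (arm top 17 mm below this point). 130 mm from the column's axis (x = 88, y = 110 of the tray). It is round: the arm can turn in a grip. The arm is 28 mm wide and ends 30 mm beyond the knob.
- wedge_grip (a point): Centre of the grip head of the white plastic wedge (90 g): head 22 (x) x 30 (y) x 42 mm high; grip it across y. Below it a blade 50 mm long, 30 mm wide (y), tapers to the tip, 71 mm below this point. At the start it stands upright in the holder, tip down, its x within 0.6 rad of the tray's x.
- wedge_tip (a point): Centre of the wedge's tip end (7 mm thick), 71 mm below wedge_grip and 7.5 mm to its -x side. With the flat face on pad_thin and the rack flush, the wedge is tight with this about 12 mm above the tray floor (43 mm deep); 15 to 20 N of downward push seats it and squares the rack.
- holder: Grey fixed holder block 70 x 70 x 48 mm with a pocket in which the wedge stands; origin under its centre. The wedge lifts straight up out of it; its head is above the block, the tip 6 mm above the bench.
- solvent_bottle: Amber bottle, 72 mm across, 150 mm high. Bystander: not to be moved by more than 30 mm.
- beaker: Glass beaker, 70 mm across, 85 mm high. Bystander: not to be moved by more than 30 mm.
- jar: Small glass jar, 56 mm across, 60 mm high. Bystander: not to be moved by more than 30 mm.
- screwdriver: Screwdriver lying, 160 mm long. Bystander: not to be moved by more than 30 mm.
- collar: Steel collar ring, 40 mm across, 14 mm high. Bystander: not to be moved by more than 30 mm.
- wrench: Wrench lying, 120 mm long. Bystander: not to be moved by more than 30 mm.
- weight: Steel cylinder, 38 mm across, 30 mm high. Bystander: not to be moved by more than 30 mm.
- rack: The rack, origin on its underside, below rack_center; axes as the rack.
- wedge: The wedge, origin at the tip's level, straight below wedge_grip. The -x face is flat, upright, 11 mm from the origin, over the full height. The +x face slopes: thickness is 7 mm at the tip + 0.3 x height above it, to 22 mm at the head. It goes into the gap with the flat face to the pad.
There are look-alikes about, which are no part of the job. Of the things shaped like the wedge, the white one is meant.

How it is judged:
By the outcome, as a careful person would: the job done as asked, in the order asked, and still so for the second after the job is handed in, while the arm keeps its last pose, push and grip.
It also fails if it takes over 61 s, if anything falls off the work surface, if the arm or the gripper's body presses on something with over 40 N, if the wrist force passes 120 N, or if a joint passes its speed limit or range.

### The arm

A 6-joint arm with a two-finger parallel gripper is mounted at the origin on the work surface. World frame = base frame: x ahead of the robot, y to its left, z up, the work surface at z = 0. Lengths are in m, angles in rad, forces in N, time in s.
With the tool pointing down it reaches from about 0.375 to 0.9 m from the base axis. Payload 3.1 kg.
Tool frame: the origin (TCP) lies at the very end of the fingers, on their centre line; the grasp point (between the pads) lies 19 mm behind it (tcp_to_grasp is the distance from the TCP to the grasp point, in m); z points along the fingers, y is the direction in which the jaws open and shut (so a half turn about z gives the same grasp; the last joint's range is limited). The gripper opens to 85 mm and grips with 20 to 120 N. Pads are 22 mm wide; open, the fingers measure 114 mm over their backs; the gripper's body (76 mm by 85 mm) begins 54 mm behind the grasp point. The pads swing forward as they close: fully open they stand 13 mm farther back than shut.
Start: joints at [1.155, 0.527, 1.433, -0, 1.181, -0.178], TCP at [0.147, 0.607, 0.231] pointing down, gripper open.
Joint ranges: [-3.08, 3.08], [-0.75, 2.2], [0.22, 2.44], [-1.43, 4.57], [0, 2.65], [-2.85, 2.85]. Speed limits (rad/s): [2.79, 2.79, 3.14, 3.14, 3.14, 3.14].

### API

Orientations are given as a unit quaternion [x, y, z, w].
In Python, from station import sense, snapshot, camera_info, sign_off, tcp_to_grasp gives the robot as it stands.
- The arm moves only by the shell command python3 -m inch 'ROWS' [FORCE]. ROWS is JSON, a list of rows, each a list of 3 entries, a list of its own where there are three numbers: the closure, from -1 (fully open) to 1 (shut), so that 0 is half open, then the shift along the tool's x, y, z normalised to -1 to 1, where 1 is 10 cm, then the turn, a rotation vector about the tool's x, y, z normalised to -1 to 1, where 1 is 360 degrees. In form: [[jaw, [dx, dy, dz], [ax, ay, az]], ...]. A call has 1 to 20 rows; each row is the pose to reach, as a shift and turn from the pose commanded when the call began, along the tool's axes at that moment, turning the shorter way round; what a row does not reach only later rows make up. A row lasts 1/10 s, in which the tool goes at most 50 mm and 8.59 degrees, less where a joint would pass 70% of its speed; a pose out of reach is approached as far as the arm can. A call with a number of a shift or a turn outside -1 to 1 is refused whole. A call with a gripper value outside its range is refused whole. The fingers move at their own pace and stop on an object; FORCE is the grip in N (left out, the last holds). Time passes only in rows, so rows that repeat a pose let the fingers close. It gives the time, the measured TCP pose, the force and the opening at its end, in the units of the state.
- sense(): the state, without advancing time (a new reading comes with each control period).
- snapshot(name): name is "scene" or "top" or "wrist"; returns (picture, depth): 480x640x3 uint8, blue, green, red; 480x640 float32, m along the optical axis (not along the pixel's ray), 0 where there is no reading.
- camera_info(name): a dict with "K" (3x3 intrinsics, pixels), "origin" and "orientation" of the camera in the world. Camera axes: x right, y down, z forward; pixel columns grow to the right and rows downward; lengths in m; the calibration is good to about 2 mm. A picture is of the moment at which its call begins: read the wrist's pose just before it. camera_info takes no time and is no camera call; for the wrist camera it gives the pose at the moment of the call.
- sign_off(): hands the job in, once; it reports no verdict.
The state is a dict: "t": time; "q": joint angles; "qd": joint speeds; "tau": joint torques, N m; "tcp_pos": TCP position; "tool_rot": TCP orientation; "force": force on the tool from outside, world axes, zero at the start; "ft_torque": the same for the moment, N m; "finger_gap": opening from 0.0 (shut) to 1.0 (fully open).
Only numpy, scipy, OpenCV 4.12 (cv2) and the standard library are available. Lean on these libraries where they do the work, as an engineer would, in place of code of your own. Each camera call takes 0.05 s, during which the arm holds its last target.

## Working session

There is one attempt and no reset: what is moved stays moved. The work goes in short steps, Python scripts to look and compute and a shell command to move; the robot and the scene stay as the last step left them, time stands still between calls to the robot, and variables do not carry over. Pictures are saved under pics/ and viewed, and the job is handed in when it is done.

```bash
ls; mkdir -p pics; python3 - <<'E'
from station import *
import cv2,numpy as np
s=sense();print({k:np.round(v,3).tolist() for k,v in s.items()},tcp_to_grasp)
for n in ["scene","top","wrist"]:
    c=camera_info(n);p,d=snapshot(n)
    print(n,np.round(c["K"],1).tolist(),np.round(c["origin"],4),np.round(c["orientation"],4))
    cv2.imwrite(f"pics/{n}0.png",p);np.save(f"pics/{n}0.npy",d)
E
```

```text
pics
{'t': 0.0, 'q': [1.154, 0.528, 1.434, -0.0, 1.181, -0.178], 'qd': [0.001, 0.001, 0.001, -0.0, -0.0, -0.0], 'tau': [-0.002, -44.235, -17.803, -0.0, 0.008, 0.0], 'tcp_pos': [0.147, 0.607, 0.23], 'tool_rot': [0.119, 0.993, -0.001, -0.0], 'force': [0.906, -0.432, -0.012], 'ft_torque': [0.053, -0.009, -0.013], 'finger_gap': 0.999} 0.0187
scene [[604.2, 0.0, 327.0], [0.0, 604.2, 242.1], [0.0, 0.0, 1.0]] [0.9031 0.528  1.1478] [ 0.2952  0.9081 -0.2834 -0.0888]
top [[502.3, 0.0, 322.0], [0.0, 502.3, 234.4], [0.0, 0.0, 1.0]] [ 0.2803 -0.048   1.202 ] [-0.6798  0.7259 -0.0755  0.0726]
wrist [[358.6, 0.0, 312.9], [0.0, 358.6, 240.1], [0.0, 0.0, 1.0]] [0.0761 0.6251 0.3737] [0.7771 0.6121 0.09   0.1153]
```

View pics/scene0.png

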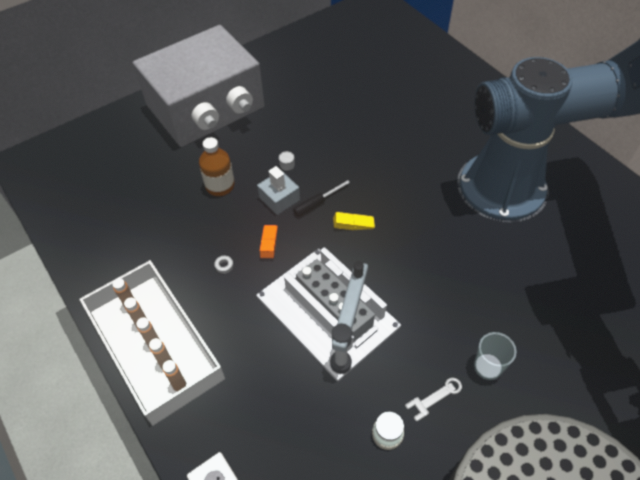

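View pics/top0.png

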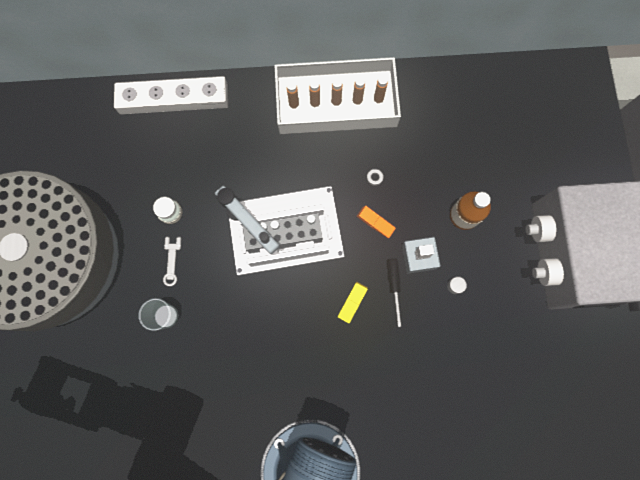

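View pics/wrist0.png

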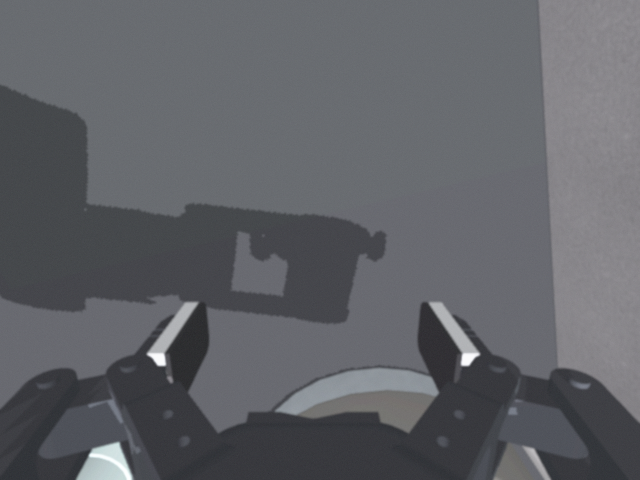

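```bash
cat > h.py <<'E'
import numpy as np,cv2
from scipy.spatial.transform import Rotation as R
from station import *
def ray(n,u,v,c=None):
    c=c or camera_info(n);K=np.array(c["K"]);d=np.linalg.inv(K)@[u,v,1.]
    return np.array(c["origin"]),R.from_quat(c["orientation"]).as_matrix()@d
def onz(n,u,v,z,c=None):
    o,d=ray(n,u,v,c);return o+d*(z-o[2])/d[2]
def dep(n,u,v,D,c=None):
    o,d=ray(n,u,v,c);return o+d*D[int(round(v)),int(round(u))]
def proj(n,p,c=None):
    c=c or camera_info(n);q=R.from_quat(c["orientation"]).as_matrix().T@(np.array(p)-np.array(c["origin"]));x=np.array(c["K"])@q;return x[:2]/x[2]
E
python3 - <<'E'
from h import *
p=cv2.imread("pics/top0.png")
cv2.imwrite("pics/topc.png",cv2.resize(p[175:285,205:355],None,fx=5,fy=5,interpolation=cv2.INTER_CUBIC))
cv2.imwrite("pics/topw.png",cv2.resize(p[190:330,330:480],None,fx=4,fy=4,interpolation=cv2.INTER_CUBIC))
p=cv2.imread("pics/scene0.png")
cv2.imwrite("pics/scenec.png",cv2.resize(p[230:390,250:410],None,fx=3.7,fy=3.7,interpolation=cv2.INTER_CUBIC))
E
```

```text
(no output)
```

View pics/topc.png

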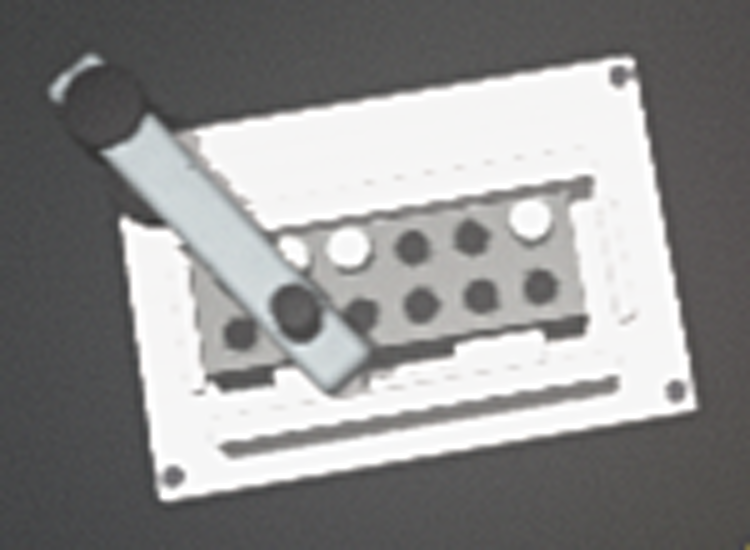

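View pics/topw.png

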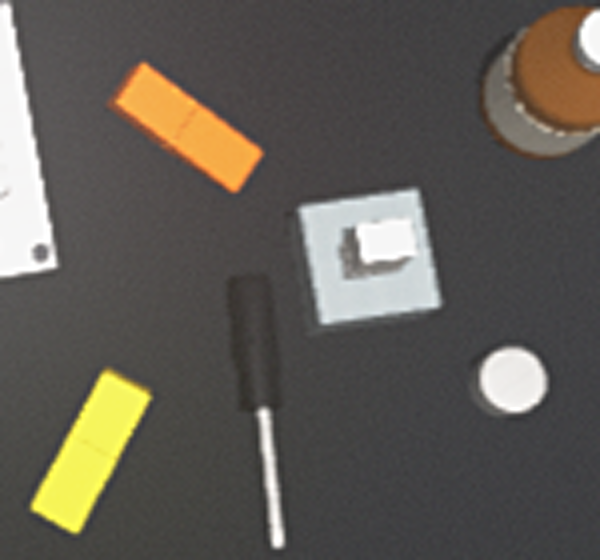

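View pics/scenec.png

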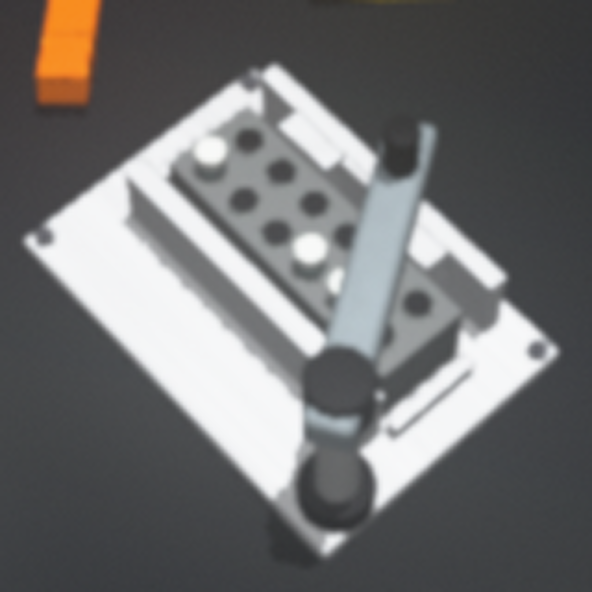

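```bash
python3 - <<'E'
from h import *
D=np.load("pics/top0.npy");S=np.load("pics/scene0.npy")
f=lambda a,b:((a+.5)/5-.5+205,(b+.5)/5-.5+175)
P=np.array([onz("top",*f(*c),.012) for c in [(160,502),(697,408),(635,56)]])
print(P.round(4),np.linalg.norm(P[1]-P[0]),np.linalg.norm(P[2]-P[1]))
yd=P[0]-P[1];print("yaw",np.arctan2(yd[1],yd[0])-np.pi/2, np.arctan2(*(P[2]-P[1])[1::-1]))
a=np.arctan2(yd[1],yd[0])-np.pi/2;ex=np.array([np.cos(a),np.sin(a)]);ey=np.array([-ex[1],ex[0]])
o=P[1][:2]+.065*ex+.13*ey;o2=P[0][:2]+.065*ex-.13*ey;o3=P[2][:2]-.115*ex+.13*ey;print(o,o2,o3)
print("knobtop",dep("top",*f(297,310),D),"scene",dep("scene",*(250+402/3.7,230+128/3.7),S))
print("armtop",dep("top",*f(220,230),D),dep("top",*f(345,365),D),"colcap",dep("top",*f(103,105),D))
g=lambda a,b:((a+.5)/4-.5+330,(b+.5)/4-.5+190)
print("wedge top",dep("top",*g(387,240),D),"holder",dep("top",*g(320,310),D))
for c in [(357,222),(413,220),(417,262),(362,264)]:print(onz("top",*g(*c),.119))
for c in [(298,205),(416,187),(441,303),(322,326)]:print(onz("top",*g(*c),.048))
E
```

```text
[[ 0.448   0.1482  0.012 ]
 [ 0.4764 -0.1105  0.012 ]
 [ 0.6543 -0.093   0.012 ]] 0.2602122600558011 0.17875820306627813
yaw 0.10941535964286464 0.09786293004446035
[0.52684143 0.02583848] [0.52681825 0.02604947] [0.5258207  0.02364888]
knobtop [0.50028729 0.06092813 0.18261089] scene [0.50103431 0.06441127 0.18469044]
armtop [0.54544815 0.09648161 0.14705533] [0.4820914  0.04500766 0.14981873] colcap [0.60231764 0.14395655 0.15569887]
wedge top [ 0.46497711 -0.29045853  0.09803753] holder [ 0.43491907 -0.25827695  0.04813563]
[ 0.47252935 -0.27053795  0.119     ]
[ 0.4716188  -0.30128198  0.119     ]
[ 0.44825262 -0.30086474  0.119     ]
[ 0.44912633 -0.27080085  0.119     ]
[ 0.49748224 -0.25175283  0.048     ]
[ 0.50364005 -0.32183139  0.048     ]
[ 0.43440235 -0.32862015  0.048     ]
[ 0.42557848 -0.25850742  0.048     ]
```

```bash
cat >> h.py <<'E'
def go(x,y,z,ang=None,base=None):
    """shift/turn (units) from measured pose to world target, ang=tool-y heading deg"""
    s=sense();p=np.array(s["tcp_pos"]);r=R.from_quat(s["tool_rot"]);M=r.as_matrix()
    h=np.degrees(np.arctan2(M[1,1],M[0,1]))
    d=M.T@(np.array([x,y,z])-p)/.1
    t=0
    if ang is not None:
        a=np.radians(ang);T=np.array([[np.sin(a),np.cos(a),0],[-np.cos(a),np.sin(a),0],[0,0,-1]]).T
        T=np.column_stack([[np.sin(a),-np.cos(a),0],[np.cos(a),np.sin(a),0],[0,0,-1]])
        t=R.from_matrix(M.T@T).as_rotvec()/(2*np.pi)
    print("t",s["t"],"pos",p.round(4),"head",h.round(2),"F",np.round(s["force"],1),"gap",round(s["finger_gap"],3),"\nshift",d.round(4),"turn",np.round(t,4))
E
python3 - <<'E'
from h import *
go(.5,.0625,.23,100)
g=lambda a,b:((a+.5)/4-.5+330,(b+.5)/4-.5+190)
for c in [(357,222),(413,220),(417,262),(362,264)]:print(onz("top",*g(*c),.098))
E
```

```text
Traceback (most recent call last):
  File "h.py", line 22, in go
    t=R.from_matrix(M.T@T).as_rotvec()/(2*np.pi)
      ~~~~~~~~~~~~~^^^^^^^
  File "scipy/spatial/transform/_rotation.pyx", line 1143, in scipy.spatial.transform._rotation.Rotation.from_matrix
ValueError: Non-positive determinant (left-handed or null coordinate frame) in rotation matrix 0: [[-9.16171838e-01  4.00785586e-01 -2.79439184e-04]
 [ 4.00784612e-01  9.16170778e-01  1.67330677e-03]
 [-9.26651248e-04 -1.42104161e-03  9.99998561e-01]].
```

```bash
sed -i '/T=np.array(\[\[np.sin/s/;T=.*//; s/\[np.sin(a),-np.cos(a),0\]/[-np.sin(a),np.cos(a),0]/' h.py; sed -i 's/a=np.radians(ang)$/a=np.radians(ang)/' h.py
python3 - <<'E'
from h import *
go(.5,.0625,.23,100)
g=lambda a,b:((a+.5)/4-.5+330,(b+.5)/4-.5+190)
for c in [(357,222),(413,220),(417,262),(362,264)]:print(onz("top",*g(*c),.098))
E
```

```text
t 0.15 pos [0.147  0.6069 0.2305] head 76.37 F [-0.4 -0.4 -0.1] gap 1.003 
shift [-4.7133 -4.459   0.0116] turn [-0.0003 -0.0001 -0.0656]
[ 0.47625614 -0.27485328  0.098     ]
[ 0.47532794 -0.30619342  0.098     ]
[ 0.4515087  -0.30576809  0.098     ]
[ 0.45239935 -0.27512127  0.098     ]
```

```bash

python3 -m inch '[[0,[-0.3,-0.3,0],[0,0,0]],[0,[-0.6,-0.6,0],[0,0,0]],[0,[-0.95,-0.9,0],[0,0,0]]]' 40
python3 -m inch '[[0,[-0.3,-0.3,0],[0,0,0]],[0,[-0.6,-0.6,0],[0,0,0]],[0,[-0.95,-0.9,0],[0,0,0]]]'
python3 -m inch '[[0,[-0.3,-0.3,0],[0,0,0]],[0,[-0.6,-0.6,0],[0,0,0]],[0,[-0.95,-0.9,0],[0,0,0]]]'
python3 -m inch '[[0,[-0.3,-0.3,0],[0,0,0]],[0,[-0.6,-0.6,0],[0,0,0]],[0,[-0.95,-0.9,0],[0,0,0]],[0,[-0.95,-0.9,0],[0,0,0]],[0,[-0.95,-0.9,0],[0,0,0]]]'
python3 - <<'E'
from h import *
c=camera_info("wrist");p,d=snapshot("wrist");cv2.imwrite("pics/w1.png",p)
go(.5,.0625,.23,100)
E
```

```text
t: 0.45
tcp_pos: [0.2181, 0.4963, 0.2309]
tool_rot: [0.118, 0.993, -0.0, -0.0]
force: [1.6, 0.3, -0.5]
finger_gap: 0.517
t: 0.75
tcp_pos: [0.2895, 0.3861, 0.2312]
tool_rot: [0.118, 0.993, -0.0, -0.0]
force: [1.1, 0.3, -0.5]
finger_gap: 0.498
t: 1.05
tcp_pos: [0.3605, 0.2763, 0.2312]
tool_rot: [0.118, 0.993, -0.0, -0.0]
force: [0.2, 0.5, 0.5]
finger_gap: 0.5
t: 1.55
tcp_pos: [0.4319, 0.1672, 0.2311]
tool_rot: [0.12, 0.993, 0.0, -0.0]
force: [-0.6, 0.6, -0.0]
finger_gap: 0.5
t 1.6 pos [0.431 0.168 0.231] head 76.31 F [-0.3  0.2  0.5] gap 0.504 
shift [-0.9195 -0.8616  0.0089] turn [ 0.     -0.0002 -0.0658]
```

View pics/w1.png

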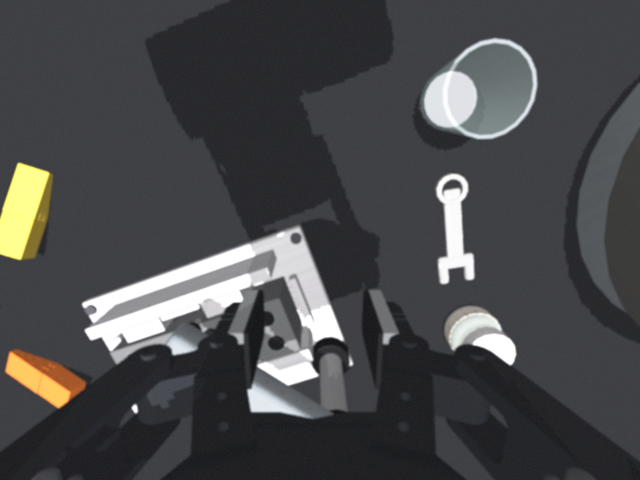

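```bash

python3 -m inch '[[-0.3,[-0.3,-0.3,0],[0,0,-0.02]],[-0.3,[-0.6,-0.6,0],[0,0,-0.04]],[-0.3,[-0.92,-0.86,0],[0,0,-0.066]],[-0.3,[-0.92,-0.86,0],[0,0,-0.066]],[-0.3,[-0.92,-0.86,0],[0,0,-0.066]]]' 40
python3 - <<'E'
from h import *
c=camera_info("wrist");p,d=snapshot("wrist");cv2.imwrite("pics/w2.png",p)
go(.5,.0625,.152,100)
for z in (.149,.183): print(z,proj("wrist",(.5,.0625,z),c))
for (u,v) in [(312,330),(312,345),(312,360)]: print(u,v,dep("wrist",u,v,d,c).round(4))
E
```

```text
t: 2.1
tcp_pos: [0.5, 0.0638, 0.2309]
tool_rot: [-0.088, 0.996, 0.0, -0.001]
force: [-0.2, 0.6, 1.5]
finger_gap: 0.652
t 2.15 pos [0.4994 0.0643 0.2309] head 100.16 F [-0.5  0.1 -0.6] gap 0.65 
shift [-0.0045 -0.0199  0.7889] turn [ 0.0002 -0.0003  0.0004]
0.149 [309.9110072  246.62642993]
0.183 [309.5385797 264.9082565]
312 330 [ 6.487e-01  9.040e-02 -1.000e-04]
312 345 [0.6676 0.0937 0.0015]
312 360 [6.888e-01 9.750e-02 4.000e-04]
```

View pics/w2.png

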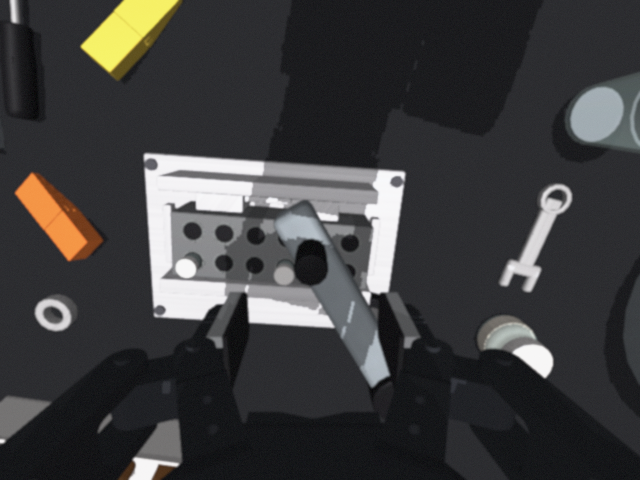

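```bash

python3 -m inch '[[-0.3,[0,-0.02,0.2],[0,0,0]],[-0.3,[0,-0.02,0.4],[0,0,0]],[-0.3,[0,-0.02,0.6],[0,0,0]],[-0.3,[0,-0.02,0.7],[0,0,0]],[-0.3,[0,-0.02,0.79],[0,0,0]],[-0.3,[0,-0.02,0.79],[0,0,0]],[-0.3,[0,-0.02,0.79],[0,0,0]]]' 40
python3 -m inch '[[0.2,[0,0,0],[0,0,0]],[0.5,[0,0,0],[0,0,0]],[0.8,[0,0,0],[0,0,0]],[1,[0,0,0],[0,0,0]],[1,[0,0,0],[0,0,0]],[1,[0,0,0],[0,0,0]],[1,[0,0,0],[0,0,0]],[1,[0,0,0],[0,0,0]]]' 40
python3 - <<'E'
from h import *
p,d=snapshot("wrist");cv2.imwrite("pics/w3.png",p)
go(.5,.0625,.152,100)
E
```

```text
t: 2.85
tcp_pos: [0.5014, 0.0612, 0.1527]
tool_rot: [-0.089, 0.996, -0.0, 0.0]
force: [0.1, -0.2, 0.2]
finger_gap: 0.648
t: 3.65
tcp_pos: [0.5019, 0.0608, 0.153]
tool_rot: [-0.088, 0.996, 0.0, 0.001]
force: [-0.6, 1.1, 5.5]
finger_gap: 0.219
t 3.7 pos [0.5018 0.0608 0.153 ] head 100.12 F [-1.2  1.   5.2] gap 0.219 
shift [0.0152 0.0195 0.0103] turn [-0.      0.0003  0.0003]
```

View pics/w3.png

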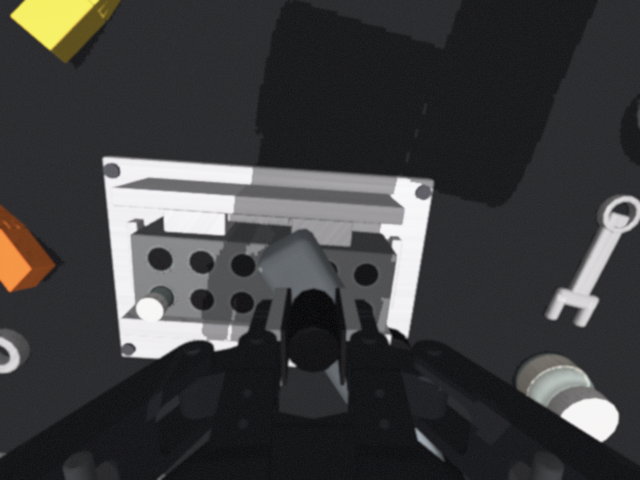

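```bash

python3 - <<'E'
from h import *
s=sense();M=R.from_quat(s["tool_rot"]).as_matrix();p=s["tcp_pos"]
C=np.array([.6027,.1441]);K=np.array(p[:2]);t0=np.arctan2(*(K-C)[::-1]);r=np.linalg.norm(K-C);t1=-np.pi/2+.104
print(t0,r,t1)
for f in np.linspace(0,1,19)[1:]:
    t=t0+f*(t1-t0);rr=r+f*(.130-r);P=C+rr*np.array([np.cos(t),np.sin(t)])
    print((M.T@np.r_[P-K,.001]/.1).round(3),P.round(4))
E
```

```text
-2.4515281863388463 0.13078754288083752 -1.4667963267948965
[-0.037 -0.061 -0.01 ] [0.5066 0.0555]
[-0.078 -0.12  -0.01 ] [0.5116 0.0504]
[-0.121 -0.177 -0.01 ] [0.5169 0.0456]
[-0.168 -0.231 -0.01 ] [0.5224 0.0411]
[-0.217 -0.282 -0.01 ] [0.5282 0.0369]
[-0.27  -0.331 -0.009] [0.5342 0.033 ]
[-0.324 -0.377 -0.009] [0.5404 0.0295]
[-0.382 -0.419 -0.009] [0.5468 0.0263]
[-0.441 -0.459 -0.009] [0.5533 0.0234]
[-0.503 -0.495 -0.009] [0.56   0.0209]
[-0.566 -0.528 -0.009] [0.5668 0.0188]
[-0.631 -0.557 -0.009] [0.5737 0.0171]
[-0.697 -0.583 -0.009] [0.5807 0.0157]
[-0.765 -0.604 -0.009] [0.5878 0.0148]
[-0.834 -0.623 -0.008] [0.5949 0.0142]
[-0.904 -0.637 -0.008] [0.602 0.014]
[-0.974 -0.647 -0.008] [0.6091 0.0142]
[-1.045 -0.654 -0.008] [0.6162 0.0148]
```

```bash

python3 -m inch '[[1,[-0.04,-0.06,-0.01],[0,0,0]],[1,[-0.08,-0.12,-0.01],[0,0,0]],[1,[-0.12,-0.177,-0.01],[0,0,0]],[1,[-0.168,-0.23,-0.01],[0,0,0]],[1,[-0.217,-0.28,-0.01],[0,0,0]],[1,[-0.27,-0.33,-0.01],[0,0,0]],[1,[-0.324,-0.377,-0.01],[0,0,0]],[1,[-0.38,-0.42,-0.01],[0,0,0]],[1,[-0.44,-0.46,-0.01],[0,0,0]],[1,[-0.503,-0.495,-0.01],[0,0,0]],[1,[-0.566,-0.528,-0.01],[0,0,0]],[1,[-0.63,-0.557,-0.01],[0,0,0]],[1,[-0.697,-0.583,-0.01],[0,0,0]],[1,[-0.765,-0.604,-0.01],[0,0,0]],[1,[-0.834,-0.623,-0.01],[0,0,0]],[1,[-0.904,-0.637,-0.01],[0,0,0]],[1,[-0.904,-0.637,-0.01],[0,0,0]],[1,[-0.904,-0.637,-0.01],[0,0,0]]]' 40
python3 - <<'E'
from h import *
p,d=snapshot("wrist");cv2.imwrite("pics/w4.png",p)
go(.6162,.0148,.154,100)
p,d=snapshot("top");cv2.imwrite("pics/t4.png",cv2.resize(p[165:285,195:355],None,fx=5,fy=5,interpolation=cv2.INTER_CUBIC))
E
```

```text
t: 5.5
tcp_pos: [0.6028, 0.0147, 0.1531]
tool_rot: [-0.088, 0.996, 0.0, 0.001]
force: [0.3, 4.7, -2.3]
finger_gap: 0.219
t 5.55 pos [0.6026 0.0147 0.1531] head 100.08 F [ 0.5  5.1 -2.4] gap 0.221 
shift [-0.1341 -0.0225 -0.0089] turn [0.0001 0.0004 0.0002]
```

View pics/w4.png

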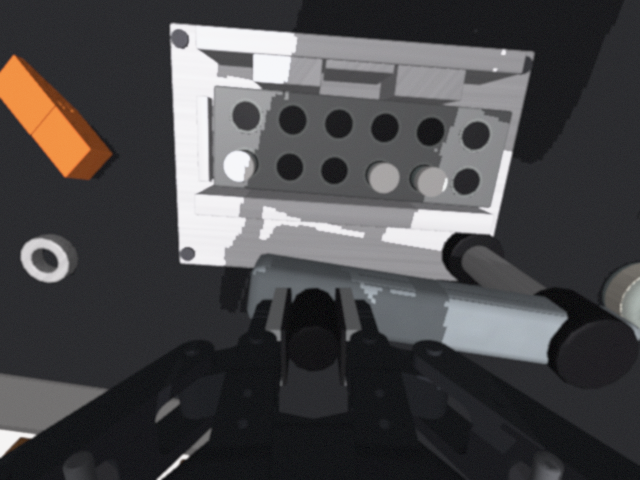

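View pics/t4.png

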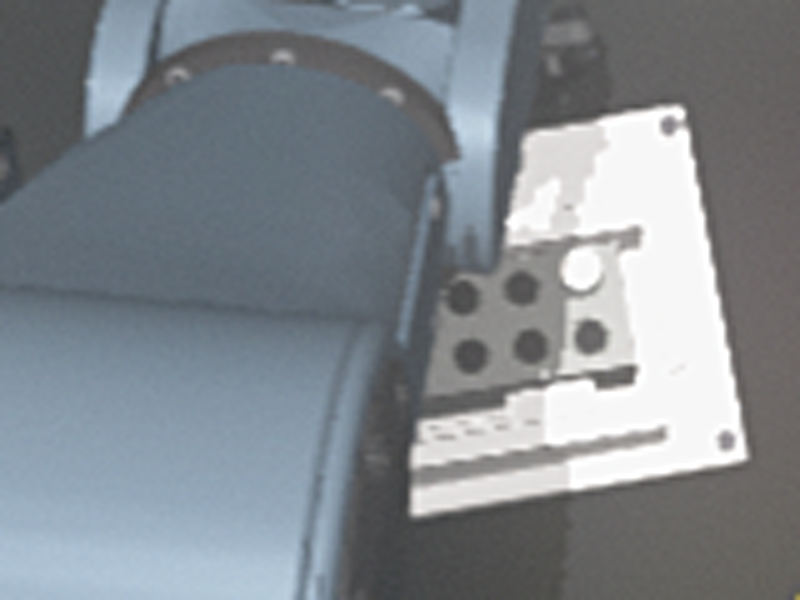

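```bash

python3 -m inch '[[1,[-0.045,-0.008,0],[0,0,0]],[1,[-0.09,-0.015,0],[0,0,0]],[1,[-0.134,-0.02,0],[0,0,0]],[1,[-0.134,-0.02,0],[0,0,0]],[1,[-0.134,-0.02,0],[0,0,0]]]' 40
python3 - <<'E'
from h import *
c=camera_info("wrist");p,d=snapshot("wrist");cv2.imwrite("pics/w5.png",p);np.save("pics/w5.npy",d);import pickle;pickle.dump(c,open("pics/w5.pkl","wb"))
go(.6162,.0148,.154,100)
E
```

```text
t: 6.1
tcp_pos: [0.6148, 0.0154, 0.1531]
tool_rot: [-0.088, 0.996, 0.001, -0.0]
force: [-1.3, 5.4, -0.8]
finger_gap: 0.22
t 6.15 pos [0.6148 0.0154 0.1531] head 100.13 F [-1.9  5.1 -0.2] gap 0.218 
shift [-0.0126 -0.0079 -0.0093] turn [ 0.0003 -0.      0.0004]
```

View pics/w5.png

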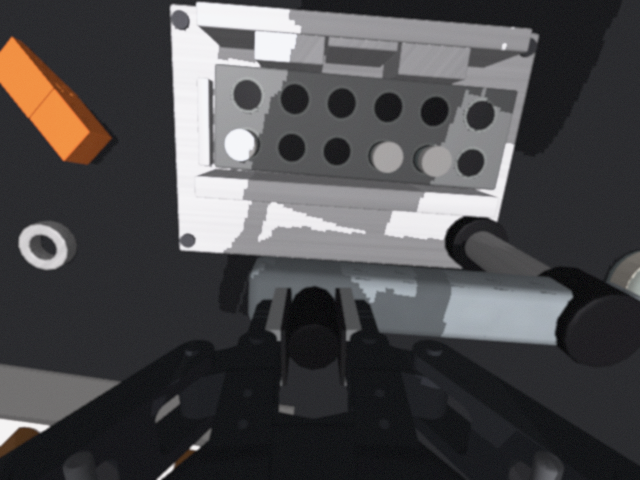

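```bash

cat >> h.py <<'E'
def cloud(D,c):
    v,u=np.mgrid[:480,:640];K=np.array(c["K"]);k=np.stack([(u-K[0,2])/K[0,0],(v-K[1,2])/K[1,1],np.ones(u.shape)],-1)*D[...,None]
    P=k@R.from_quat(c["orientation"]).as_matrix().T+np.array(c["origin"]);P[D<=0]=np.nan;return P
E
python3 - <<'E'
from h import *
import pickle
c=pickle.load(open("pics/w5.pkl","rb"));D=np.load("pics/w5.npy");p=cv2.imread("pics/w5.png");P=cloud(D,c)
def rect(m,name):
    m=m.astype(np.uint8);n,l,st,_=cv2.connectedComponentsWithStats(m)
    i=1+np.argmax(st[1:,4]);q=P[l==i][:,:2];r=cv2.minAreaRect((q*1000).astype(np.float32));print(name,st[i],np.round(r[0],1),np.round(r[1],1),r[2],np.median(P[l==i][:,2]))
z=P[...,2]
for u,v in [(500,305),(440,295),(300,190),(350,40),(292,48),(362,43),(433,60),(330,120),(200,120),(230,210)]:print(u,v,P[v,u].round(4))
vv,uu=np.mgrid[:480,:640]
rect((abs(z-.149)<.003)&(uu<560)&(uu>355),"arm")
rect((abs(z-.062)<.003)&(vv>165)&(vv<230),"fence")
rect((abs(z-.067)<.003)&(vv<60),"wall")
rect((abs(z-.067)<.0025)&(vv>60)&(vv<195),"rack")
rect((abs(z-.012)<.003),"floor")
E
```

```text
500 305 [0.6011 0.0984 0.1517]
440 295 [0.6016 0.0712 0.1505]
300 190 [0.5803 0.0014 0.0635]
350 40 [0.4902 0.0152 0.0686]
292 48 [ 0.4999 -0.0167  0.0675]
362 43 [0.4902 0.0223 0.0673]
433 60 [0.4917 0.0645 0.0681]
330 120 [0.5345 0.0122 0.0675]
200 120 [ 0.5494 -0.0773  0.0265]
230 210 [ 0.614  -0.0514  0.0139]
arm [  356   275   204    72 10462] [608.9  82.7] [27.7 97.5] 5.317160129547119 0.15051420013574943
fence [ 194  176  304   42 6527] [579.7  32.3] [ 14.4 200.3] 6.188507080078125 0.0627318362846584
wall [  196     3   336    57 11646] [489.4  22.5] [ 27.1 190.2] 6.2198028564453125 0.0677150357073707
rack [  214    64   303   127 26813] [536.7  32.3] [ 60.3 180.5] 5.53677225112915 0.06793192435160292
floor [  170     5   293   264 20196] [554.3  18.7] [180.2 239. ] 6.05547571182251 0.012766490779688222
```

```bash

cat >> h.py <<'E'
def rect(P,m,name):
    m=m.astype(np.uint8);n,l,st,_=cv2.connectedComponentsWithStats(m)
    i=1+np.argmax(st[1:,4]);q=P[l==i][:,:2];r=cv2.minAreaRect((q*1000).astype(np.float32));print(name,st[i],np.round(r[0],1),np.round(r[1],1),round(r[2],2),np.median(P[l==i][:,2]).round(4))
    return l==i
vv,uu=np.mgrid[:480,:640]
E
python3 -m inch '[[1,[-0.015,0.005,0],[0,0,0]],[1,[-0.03,0.005,0],[0,0,0]],[1,[-0.03,0.005,0],[0,0,0]],[1,[-0.03,0.005,0],[0,0,0]]]' 40
python3 - <<'E'
from h import *
c=camera_info("wrist");p,D=snapshot("wrist");P=cloud(D,c);z=P[...,2]
rect(P,(abs(z-.150)<.003)&(uu<560)&(uu>355),"arm")
rect(P,(abs(z-.062)<.003)&(vv>150)&(vv<230),"fence")
go(.6176,.0164,.154,100)
E
```

```text
t: 6.55
tcp_pos: [0.6164, 0.0155, 0.1531]
tool_rot: [-0.089, 0.996, 0.0, -0.002]
force: [-3.9, 3.1, 0.8]
finger_gap: 0.221
arm [  356   276   204    70 10399] [610.   83.2] [27.9 97.8] 6.57 0.1506
fence [ 195  173  304   43 6546] [579.7  32.3] [ 14.4 199.8] 6.18 0.0627
t 6.6 pos [0.6165 0.0155 0.1531] head 100.22 F [-3.5  3.3  0.3] gap 0.223 
shift [-0.0127  0.0065 -0.0093] turn [ 0.0001 -0.0005  0.0006]
```

```bash

python3 -m inch '[[0.4,[0,0,0],[0,0,0]],[0,[0,0,0],[0,0,0]],[-0.1,[0,0,0],[0,0,0]],[-0.1,[0,0,0],[0,0,0]],[-0.1,[0,0,-0.1],[0,0,0]],[-0.1,[0,0,-0.3],[0,0,0]],[-0.1,[0.0,0,-0.6],[0,0,0]],[-0.1,[0.2,0,-0.8],[0,0,0]],[-0.1,[0.5,0,-0.9],[0,0,0]],[-0.1,[0.8,0,-0.9],[0,0,0]],[-0.1,[0.8,0,-0.9],[0,0,0]],[-0.1,[0.8,0,-0.9],[0,0,0]]]' 40
python3 - <<'E'
from h import *
import pickle
c=camera_info("wrist");p,D=snapshot("wrist");cv2.imwrite("pics/w6.png",p);np.save("pics/w6.npy",D);pickle.dump(c,open("pics/w6.pkl","wb"))
P=cloud(D,c);z=P[...,2]
rect(P,(abs(z-.150)<.004),"arm")
rect(P,(abs(z-.062)<.003),"fence")
rect(P,(abs(z-.067)<.003),"wall")
go(.46,-.29,.2,95)
E
```

```text
t: 7.8
tcp_pos: [0.5393, 0.0011, 0.2444]
tool_rot: [-0.088, 0.996, -0.0, 0.001]
force: [0.9, -0.3, -0.4]
finger_gap: 0.551
arm [ 275  321   98   39 2487] [616.   24.2] [27.5 76. ] 5.81 0.1505
fence [ 233  245  208   28 3003] [579.7  32.2] [ 14.6 200.1] 6.14 0.0628
wall [  248   177   201    79 11333] [536.9  32.1] [ 60.6 179.8] 5.65 0.068
t 7.85 pos [0.5401 0.0011 0.2442] head 100.11 F [0.6 0.3 0.1] gap 0.549 
shift [ 1.3012 -2.7244  0.4415] turn [-0.0001  0.0004  0.0142]
```

View pics/w6.png

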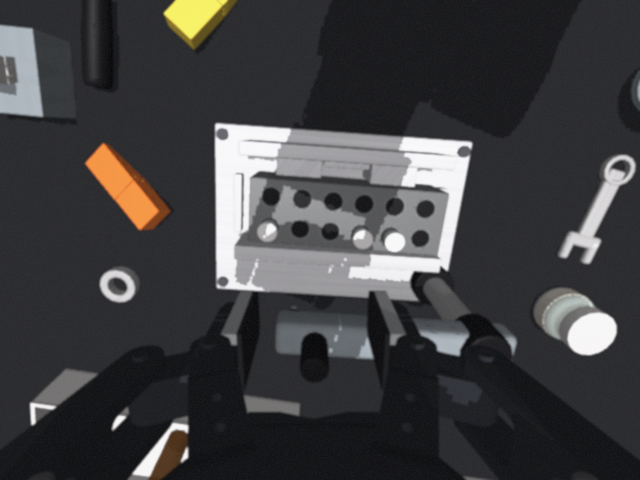

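```bash

python3 - <<'E'
from h import *
import pickle
for n in ("w5","w6"):
    c=pickle.load(open(f"pics/{n}.pkl","rb"));D=np.load(f"pics/{n}.npy");P=cloud(D,c)
    a=np.radians(6.17);ex=np.array([np.cos(a),np.sin(a)]);ey=np.array([-ex[1],ex[0]])
    o=np.array([.5797,.0323])-.052*ex;print("o",o)
    q=P[abs(P[...,2]-.0675)<.003][:,:2]-o;X=q@ex*1000;Y=q@ey*1000
    for y in range(-90,91,10):
        m=abs(Y-y)<4;near=X[m&(X<-17)];far=X[m&(X>-17)]
        print(y,near.min().round(1),near.max().round(1),far.min().round(1) if len(far) else None,far.max().round(1) if len(far) else None)
E
```

```text
o [0.52800122 0.0267111 ]
-90 -52.1 -39.7 None None
-80 -51.9 -17.0 -16.9 50.0
-70 -52.3 -17.0 -16.9 38.5
-60 -52.0 -17.1 -17.0 51.0
-50 -52.3 -17.0 -17.0 45.7
-40 -52.0 -17.0 -17.0 38.8
-30 -52.0 -17.0 -16.9 51.0
-20 -51.9 -17.0 -17.0 52.5
-10 -52.1 -17.0 -17.0 47.0
0 -51.9 -17.0 -16.9 45.8
10 -51.8 -17.0 -16.9 39.5
20 -52.1 -17.0 -16.9 56.7
30 -52.4 -17.0 -17.0 48.9
40 -51.9 -17.0 -17.0 39.8
50 -52.0 -17.0 -17.0 56.6
60 -52.0 -17.0 -17.0 40.0
70 -52.4 -17.1 -17.0 53.7
80 -52.1 -17.0 -17.0 55.9
90 -52.4 -17.0 -17.0 49.2
o [0.52800122 0.0267111 ]
-90 -51.9 -39.8 47.2 53.3
-80 -51.9 -17.1 -16.8 45.5
-70 -51.8 -17.0 -16.9 51.1
-60 -51.7 -17.0 -16.9 38.6
-50 -51.9 -17.1 -17.0 56.5
-40 -51.9 -17.1 -16.8 38.7
-30 -51.9 -17.0 -17.0 53.4
-20 -51.9 -17.0 -16.8 48.5
-10 -51.8 -17.2 -16.9 50.6
0 -51.9 -17.3 -16.9 39.2
10 -51.9 -17.2 -16.8 39.2
20 -51.9 -17.0 -17.0 50.6
30 -51.8 -17.1 -17.0 47.9
40 -51.9 -17.1 -17.0 52.1
50 -51.8 -17.2 -16.7 54.8
60 -51.9 -17.1 -16.7 49.9
70 -51.9 -17.1 -17.0 48.2
80 -51.9 -17.1 -16.9 39.7
90 -51.9 -17.1 -17.0 56.7
```

```bash

python3 - <<'E'
from h import *
import pickle
for n in ("w5","w6"):
    c=pickle.load(open(f"pics/{n}.pkl","rb"));D=np.load(f"pics/{n}.npy");P=cloud(D,c)
    a=np.radians(6.17);ex=np.array([np.cos(a),np.sin(a)]);ey=np.array([-ex[1],ex[0]])
    o=np.array([.5797,.0323])-.052*ex
    q=P[abs(P[...,2]-.0675)<.004][:,:2]-o;X=q@ex*1000;Y=q@ey*1000
    print([ (y,(s:=np.sort(X[(abs(Y-y)<3)&(X>-54)&(X<0)]))[(i:=np.argmax(np.diff(s)))].round(1),s[i+1].round(1)) for y in (-80,-55,-42,-28,-14,0,14,28,42,55,80)])
E
```

```text
[(-80, np.float64(-39.7), np.float64(-21.6)), (-55, np.float64(-24.7), np.float64(-21.3)), (-42, np.float64(-24.7), np.float64(-21.2)), (-28, np.float64(-24.7), np.float64(-21.1)), (-14, np.float64(-34.7), np.float64(-21.0)), (0, np.float64(-34.5), np.float64(-20.8)), (14, np.float64(-34.8), np.float64(-20.6)), (28, np.float64(-22.8), np.float64(-20.6)), (42, np.float64(-22.9), np.float64(-20.1)), (55, np.float64(-22.7), np.float64(-19.9)), (80, np.float64(-39.6), np.float64(-19.9))]
[(-80, np.float64(-40.0), np.float64(-21.6)), (-55, np.float64(-25.1), np.float64(-21.4)), (-42, np.float64(-25.1), np.float64(-21.1)), (-28, np.float64(-25.1), np.float64(-20.9)), (-14, np.float64(-34.8), np.float64(-21.0)), (0, np.float64(-34.9), np.float64(-20.6)), (14, np.float64(-35.2), np.float64(-20.6)), (28, np.float64(-22.8), np.float64(-20.3)), (42, np.float64(-22.9), np.float64(-20.3)), (55, np.float64(-23.0), np.float64(-20.1)), (80, np.float64(-39.9), np.float64(-19.6))]
```

```bash

python3 -m inch '[[-0.3,[0.15,-0.3,0],[0,0,0]],[-0.3,[0.3,-0.6,0],[0,0,0]],[-0.3,[0.43,-0.9,0],[0,0,0]]]'
python3 -m inch '[[-0.3,[0.15,-0.3,0],[0,0,0]],[-0.3,[0.3,-0.6,0],[0,0,0]],[-0.3,[0.43,-0.9,0],[0,0,0]]]'
python3 -m inch '[[-0.3,[0.15,-0.3,0],[0,0,0]],[-0.3,[0.3,-0.6,0],[0,0,0]],[-0.3,[0.43,-0.9,0],[0,0,0.014]],[-0.3,[0.43,-0.9,0],[0,0,0.014]],[-0.3,[0.43,-0.9,0],[0,0,0.014]]]'
python3 - <<'E'
from h import *
c=camera_info("wrist");p,D=snapshot("wrist");cv2.imwrite("pics/w7.png",p)
P=cloud(D,c);z=P[...,2]
rect(P,(abs(z-.098)<.004),"head")
rect(P,(abs(z-.048)<.003),"block")
rect(P,(z>.105)&(z<.16),"bottle")
go(.464,-.29,.2,95)
E
```

```text
t: 8.15
tcp_pos: [0.5136, -0.0959, 0.2434]
tool_rot: [-0.089, 0.996, -0.0, 0.001]
force: [1.4, 0.2, -0.2]
finger_gap: 0.647
t: 8.45
tcp_pos: [0.4869, -0.1928, 0.2434]
tool_rot: [-0.088, 0.996, -0.0, 0.0]
force: [0.1, 0.1, 0.4]
finger_gap: 0.651
t: 8.95
tcp_pos: [0.4602, -0.2882, 0.2431]
tool_rot: [-0.044, 0.999, 0.0, 0.0]
force: [-0.7, 0.7, -0.2]
finger_gap: 0.646
head [292 216  36  28 947] [ 466.4 -289.6] [22.5 29.5] 3.96 0.0986
block [ 273  179   75   73 3809] [ 465.9 -289.7] [70.5 70.2] 4.67 0.0488
bottle [ 118  294   78   66 3209] [ 556.2 -409.6] [55.4 47.6] 61.56 0.1211
t 9.0 pos [ 0.4601 -0.2872  0.2431] head 95.11 F [0.1 0.3 0.8] gap 0.652 
shift [-0.0362 -0.0319  0.4305] turn [0.0001 0.     0.0003]
```

View pics/w7.png

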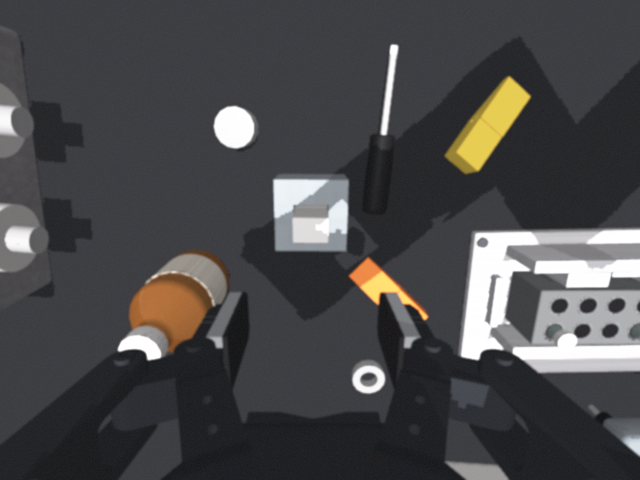

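```bash

python3 - <<'E'
import cv2
p=cv2.imread("pics/w7.png");cv2.imwrite("pics/w7c.png",cv2.resize(p[165:325,250:440],None,fx=4,fy=3.7,interpolation=cv2.INTER_CUBIC))
from h import *
go(.4662,-.2896,.058,94.3)
E
```

```text
t 9.0 pos [ 0.4601 -0.2872  0.2431] head 95.11 F [0.1 0.3 0.8] gap 0.652 
shift [-0.0583 -0.0308  1.8505] turn [0.0001 0.     0.0023]
```

View pics/w7c.png

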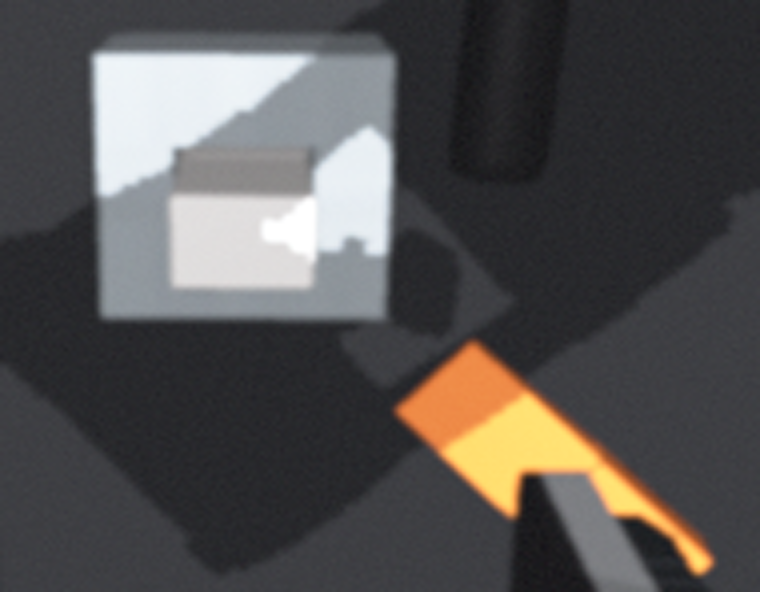

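```bash

python3 -m inch '[[-0.3,[-0.058,-0.03,0.3],[0,0,0.002]],[-0.3,[-0.058,-0.03,0.6],[0,0,0.002]],[-0.3,[-0.058,-0.03,0.9],[0,0,0.002]],[-0.3,[-0.058,-0.03,0.9],[0,0,0.002]],[-0.3,[-0.058,-0.03,0.9],[0,0,0.002]]]'
python3 - <<'E'
from h import *
go(.4662,-.2896,.058,94.3)
E
```

```text
t: 9.5
tcp_pos: [0.4661, -0.2887, 0.1534]
tool_rot: [-0.039, 0.999, 0.0, -0.0]
force: [0.3, 0.7, 0.6]
finger_gap: 0.651
t 9.5 pos [ 0.4661 -0.2887  0.1534] head 94.48 F [0.3 0.7 0.6] gap 0.651 
shift [-4.000e-04 -9.800e-03  9.537e-01] turn [ 0.0001 -0.0001  0.0005]
```

```bash

python3 -m inch '[[-0.3,[0,-0.01,0.2],[0,0,0]],[-0.3,[0,-0.01,0.4],[0,0,0]],[-0.3,[0,-0.01,0.6],[0,0,0]],[-0.3,[0,-0.01,0.8],[0,0,0]],[-0.3,[0,-0.01,0.95],[0,0,0]],[-0.3,[0,-0.01,0.95],[0,0,0]],[-0.3,[0,-0.01,0.95],[0,0,0]]]'
python3 -m inch '[[0.1,[0,0,0],[0,0,0]],[0.3,[0,0,0],[0,0,0]],[0.6,[0,0,0],[0,0,0]],[1,[0,0,0],[0,0,0]],[1,[0,0,0],[0,0,0]],[1,[0,0,0],[0,0,0]],[1,[0,0,0],[0,0,0]],[1,[0,0,0],[0,0,0]]]' 60
python3 - <<'E'
from h import *
go(.4662,-.2896,.058,94.3)
E
```

```text
t: 10.2
tcp_pos: [0.4669, -0.2913, 0.0598]
tool_rot: [-0.038, 0.999, -0.001, 0.001]
force: [0.2, 0.9, 0.2]
finger_gap: 0.652
t: 11.0
tcp_pos: [0.4665, -0.2912, 0.0598]
tool_rot: [-0.038, 0.999, -0.001, 0.001]
force: [-0.3, 0.8, 6.6]
finger_gap: 0.345
t 11.0 pos [ 0.4665 -0.2912  0.0598] head 94.37 F [-0.3  0.8  6.6] gap 0.345 
shift [0.0018 0.0165 0.0177] turn [-0.0003  0.0003  0.0002]
```

```bash

python3 -m inch '[[1,[0,0,-0.1],[0,0,0]],[1,[0,0,-0.2],[0,0,0]],[1,[0,0,-0.4],[0,0,0]],[1,[0,0,-0.6],[0,0,0]],[1,[0,0,-0.8],[0,0,0]],[1,[0,0,-1],[0,0,0]],[1,[0,0,-1],[0,0,0]]]' 80
python3 -m inch '[[1,[0,0,-0.3],[0,0,0]],[1,[0,0,-0.3],[0,0,0]],[1,[0,0,-0.3],[0,0,0]]]'
python3 - <<'E'
from h import *
a=np.radians(6.17);ex=np.array([np.cos(a),np.sin(a)]);ey=np.array([-ex[1],ex[0]]);o=np.array([.528,.0267])
# tip centre in gap: tip from flat face -11..-4 rel. wedge origin; flat face at -33.5+... gap -35..-20.7
t=o+(-0.0205)*ex; print("target grip xy",t)
go(t[0],t[1],.19,96.17)
p,d=snapshot("wrist");cv2.imwrite("pics/w8.png",p)
E
```

```text
t: 11.7
tcp_pos: [0.4669, -0.2918, 0.1614]
tool_rot: [-0.038, 0.999, -0.002, 0.002]
force: [0.6, -0.8, -0.2]
finger_gap: 0.342
t: 12.0
tcp_pos: [0.4654, -0.2905, 0.188]
tool_rot: [-0.038, 0.999, -0.0, -0.0]
force: [-0.3, 0.6, -1.2]
finger_gap: 0.345
target grip xy [0.50761875 0.02449668]
t 12.0 pos [ 0.4654 -0.2905  0.188 ] head 94.37 F [-0.3  0.6 -1.2] gap 0.345 
shift [-0.661   3.1083 -0.0206] turn [-0.    -0.    -0.005]
```

View pics/w8.png

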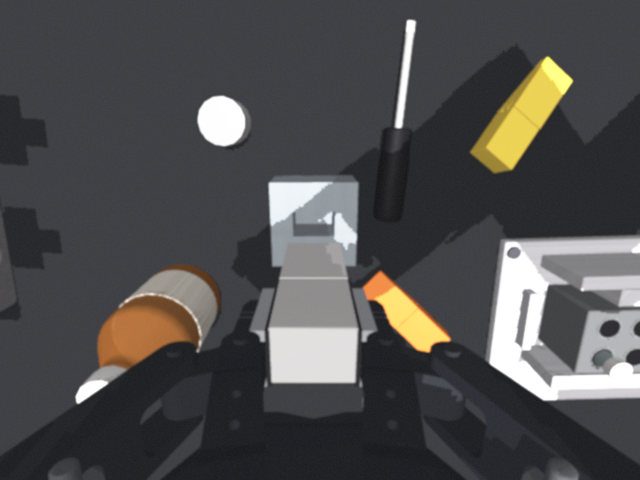

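```bash

python3 - <<'E'
from h import *
c=camera_info("wrist");p,D=snapshot("wrist");P=cloud(D,c)
M=R.from_quat(sense()["tool_rot"]).as_matrix();T=np.array(sense()["tcp_pos"])
for v in list(range(240,400,8)): print(v,((P[v,314]-T)@M*1000).round(1),p[v,314])
for v in (260,300,350):
    row=(P[v]-T)@M*1000; m=(abs(row[:,2])<200)&(abs(row[:,1])<40)&(D[v]<.3); print(v,[(u,row[u].round(1).tolist()) for u in (275,285,300,330,345,352)])
E
```

```text
240 [-12.7   1.4 138.6] [163 156 148]
248 [11.2  1.1 44.6] [143 142 145]
256 [11.4  1.1 30.6] [141 141 144]
264 [11.1  1.  19.7] [141 142 144]
272 [11.2  1.   9.3] [142 142 145]
280 [11.1  1.   0.3] [143 142 145]
288 [11.2  0.9 -8.2] [143 142 144]
296 [ 10.5   0.9 -14.3] [144 143 145]
304 [ 10.9   0.9 -22. ] [142 142 145]
312 [ 11.5   0.9 -29.2] [142 143 146]
320 [ 10.9   0.9 -33.8] [143 143 145]
328 [ 10.8   0.9 -39. ] [202 202 205]
336 [  7.6   0.9 -38.6] [226 226 228]
344 [  4.9   0.9 -39.2] [224 225 226]
352 [  1.6   0.9 -38.8] [224 224 226]
360 [ -1.4   0.9 -39.1] [225 225 227]
368 [ -4.2   0.9 -39.5] [223 224 226]
376 [ -8.4   0.9 -38.3] [224 224 227]
384 [-191.7    1.9  185.9] [78 75 74]
392 [-202.1    1.9  185.8] [70 64 64]
260 [(275, [-29.7, -31.0, 137.2]), (285, [11.6, -13.4, 24.0]), (300, [11.5, -5.9, 24.5]), (330, [11.8, 9.0, 23.5]), (345, [-29.8, 27.3, 137.5]), (352, [-30.1, 33.2, 138.4])]
300 [(275, [10.7, -14.1, -18.2]), (285, [10.7, -10.3, -18.3]), (300, [11.0, -4.5, -18.8]), (330, [11.4, 7.0, -19.5]), (345, [11.3, 12.7, -19.4]), (352, [9.9, 15.7, -16.6])]
350 [(275, [2.6, -12.2, -39.1]), (285, [3.1, -8.8, -39.9]), (300, [2.8, -3.8, -39.4]), (330, [2.1, 6.3, -38.4]), (345, [2.6, 11.3, -39.1]), (352, [2.6, 13.6, -39.1])]
```

```bash

python3 -m inch '[[1,[-0.05,0.25,0],[0,0,0]],[1,[-0.1,0.5,0],[0,0,0]],[1,[-0.16,0.78,0],[0,0,0]]]'
python3 -m inch '[[1,[-0.05,0.25,0],[0,0,0]],[1,[-0.1,0.5,0],[0,0,0]],[1,[-0.16,0.78,0],[0,0,0]]]'
python3 -m inch '[[1,[-0.05,0.25,0],[0,0,0]],[1,[-0.1,0.5,0],[0,0,0]],[1,[-0.16,0.78,0],[0,0,0]]]'
python3 -m inch '[[1,[-0.05,0.25,0],[0,0,0]],[1,[-0.1,0.5,0],[0,0,0]],[1,[-0.15,0.7,0],[0,0,-0.005]],[1,[-0.16,0.76,0],[0,0,-0.005]],[1,[-0.16,0.76,0],[0,0,-0.005]],[1,[-0.16,0.76,0],[0,0,-0.005]]]'
python3 - <<'E'
from h import *
a=np.radians(6.17);ex=np.array([np.cos(a),np.sin(a)]);ey=np.array([-ex[1],ex[0]]);o=np.array([.528,.0267])
t=o+(-0.0225)*ex; print("target grip xy",t)
go(t[0],t[1],.125,96.17)
p,d=snapshot("wrist");cv2.imwrite("pics/w9.png",p)
P=cloud(d,camera_info("wrist"));T=np.array(sense()["tcp_pos"]);M=R.from_quat(sense()["tool_rot"]).as_matrix()
q=P[abs(P[...,2]-.0675)<.004][:,:2]-o;X=q@ex*1000;Y=q@ey*1000
print([ (y,(s:=np.sort(X[(abs(Y-y)<3)&(X>-54)&(X<0)]))[(i:=np.argmax(np.diff(s)))].round(1),s[i+1].round(1)) for y in (-80,-55,-42,-28,28,42,55,80)])
b=(P-T)@M; m=(abs(b[...,1])<.01)&(abs(b[...,2]-.03)<.015)&(abs(b[...,0])<.03)
print("blade face tray x,y",np.nanmedian((P[m][:,:2]-o)@ex),np.nanmedian((P[m][:,:2]-o)@ey),"tcp",(T[:2]-o)@ex,(T[:2]-o)@ey)
rect(P,(abs(P[...,2]-.062)<.003),"fence")
E
```

```text
t: 12.4
tcp_pos: [0.4749, -0.2108, 0.1867]
tool_rot: [-0.037, 0.999, 0.001, -0.001]
force: [0.3, 0.4, -0.1]
finger_gap: 0.338
t: 12.7
tcp_pos: [0.4849, -0.1315, 0.1869]
tool_rot: [-0.038, 0.999, 0.001, -0.001]
force: [0.7, 0.2, -0.8]
finger_gap: 0.343
t: 13.0
tcp_pos: [0.4949, -0.0526, 0.1869]
tool_rot: [-0.038, 0.999, 0.0, -0.001]
force: [0.9, 0.3, -1.1]
finger_gap: 0.344
t: 13.6
tcp_pos: [0.5055, 0.0227, 0.1877]
tool_rot: [-0.054, 0.999, -0.0, -0.001]
force: [-0.3, -0.3, -1.2]
finger_gap: 0.339
target grip xy [0.50563033 0.02428173]
t 13.6 pos [0.5055 0.0227 0.1877] head 96.15 F [-0.3 -0.3 -1.2] gap 0.339 
shift [-0.0036  0.0153  0.6273] turn [-0.     -0.0002 -0.0001]
[(-80, np.float64(-39.9), np.float64(-21.8)), (-55, np.float64(-25.3), np.float64(-21.8)), (-42, np.float64(-25.2), np.float64(-21.1)), (-28, np.float64(-25.4), np.float64(-21.0)), (28, np.float64(-22.9), np.float64(-20.4)), (42, np.float64(-22.9), np.float64(-20.4)), (55, np.float64(-23.0), np.float64(-20.0)), (80, np.float64(-39.8), np.float64(-19.8))]
blade face tray x,y -0.03421071498280903 -0.0015913964155958374 tcp -0.022672479370170934 -0.0017967722432188167
fence [ 586  355   54   48 2009] [615.5 305.3] [50.3 45.5] 19.07 0.0612
```

View pics/w9.png

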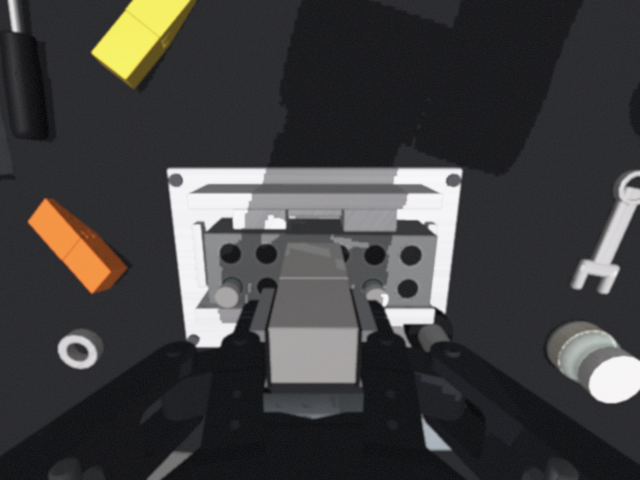

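```bash

python3 -m inch '[[1,[-0.01,0.017,0.15],[0,0,0]],[1,[-0.01,0.017,0.3],[0,0,0]],[1,[-0.01,0.017,0.45],[0,0,0]],[1,[-0.01,0.017,0.55],[0,0,0]],[1,[-0.01,0.017,0.6],[0,0,0]],[1,[-0.01,0.017,0.6],[0,0,0]],[1,[-0.01,0.017,0.6],[0,0,0]]]'
cat >> h.py <<'E'
def chk(name=None):
    a=np.radians(6.17);ex=np.array([np.cos(a),np.sin(a)]);ey=np.array([-ex[1],ex[0]]);o=np.array([.528,.0267])
    s=sense();T=np.array(s["tcp_pos"]);M=R.from_quat(s["tool_rot"]).as_matrix();F=np.array(s["force"])
    c=camera_info("wrist");p,d=snapshot("wrist")
    if name: cv2.imwrite(name,p)
    P=cloud(d,c)
    q=P[abs(P[...,2]-.0675)<.004][:,:2]-o;X=q@ex*1000;Y=q@ey*1000
    for y in (-80,-55,-42,-28,28,42,55,80):
        w=np.sort(X[(abs(Y-y)<3)&(X>-54)&(X<0)])
        if len(w)>3: i=np.argmax(np.diff(w));print((y,w[i].round(1),w[i+1].round(1)),end=" ")
    b=(P-T)@M; m=(abs(b[...,1])<.01)&(abs(b[...,0]-.011)<.004)&(b[...,2]>-.03)&(b[...,2]<.04);mt=(abs(b[...,1])<.01)&(abs(b[...,0])<.007)&(abs(b[...,2]+.039)<.006)
    print("\nblade face x,y",np.nanmedian((P[m][:,:2]-o)@ex).round(4),np.nanmedian((P[m][:,:2]-o)@ey).round(4),"headtop z",np.nanmedian(P[mt][:,2]).round(4),"tip",np.nanmedian(P[mt][:,2]).round(4)-.092,"| tcp",((T[:2]-o)@ex).round(4),((T[:2]-o)@ey).round(4),T[2].round(4),"F tray",(F[:2]@ex).round(1),(F[:2]@ey).round(1),F[2].round(1),"gap",s["finger_gap"],"t",s["t"])
    # rack rect
    return P
E
python3 -c "
from h import *
chk('pics/w10.png')"
```

```text
t: 14.35
tcp_pos: [0.507, 0.0249, 0.1286]
tool_rot: [-0.054, 0.999, -0.0, 0.0]
force: [-0.6, 0.0, -1.3]
finger_gap: 0.343
(-80, np.float64(-40.3), np.float64(-22.0)) (-55, np.float64(-25.6), np.float64(-21.8)) (-42, np.float64(-25.5), np.float64(-21.6)) (-28, np.float64(-25.6), np.float64(-21.4)) (28, np.float64(-23.1), np.float64(-20.7)) (42, np.float64(-23.0), np.float64(-20.6)) (55, np.float64(-23.0), np.float64(-20.5)) (80, np.float64(-40.6), np.float64(-20.3)) 
blade face x,y -0.0324 0.0004 headtop z 0.1675 tip 0.07550000000000001 | tcp -0.021 0.0004 0.1286 F tray -0.6 0.1 -1.3 gap 0.3428588959496297 t 14.35
```

View pics/w10.png

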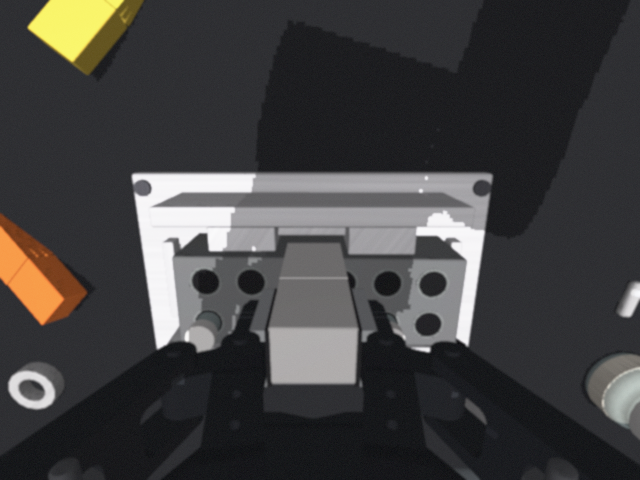

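```bash

python3 -m inch '[[1,[0.01,0,0.08],[0,0,0]],[1,[0.012,0,0.14],[0,0,0]],[1,[0.012,0,0.2],[0,0,0]],[1,[0.012,0,0.24],[0,0,0]],[1,[0.012,0,0.27],[0,0,0]],[1,[0.012,0,0.27],[0,0,0]],[1,[0.012,0,0.27],[0,0,0]]]'
python3 -c "
from h import *
chk('pics/w11.png')"
```

```text
t: 15.1
tcp_pos: [0.5056, 0.025, 0.1013]
tool_rot: [-0.054, 0.999, 0.0, -0.0]
force: [-0.3, 0.4, -1.0]
finger_gap: 0.341
(-80, np.float64(-40.3), np.float64(-22.1)) (-55, np.float64(-25.0), np.float64(-22.0)) (-42, np.float64(-24.8), np.float64(-21.8)) (-28, np.float64(-24.7), np.float64(-21.6)) (28, np.float64(-23.4), np.float64(-20.8)) (42, np.float64(-23.3), np.float64(-20.7)) (55, np.float64(-23.5), np.float64(-20.7)) (80, np.float64(-40.0), np.float64(-20.4)) 
blade face x,y -0.0339 0.0007 headtop z 0.1401 tip 0.048100000000000004 | tcp -0.0225 0.0007 0.1013 F tray -0.2 0.5 -1.0 gap 0.34125066393750464 t 15.1
```

View pics/w11.png

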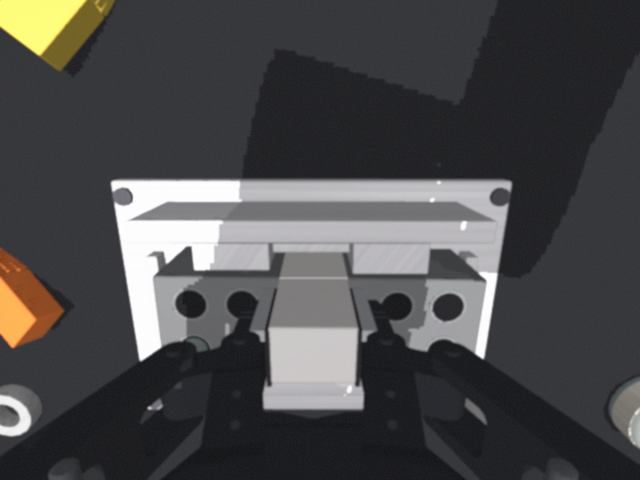

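```bash

python3 -m inch '[[1,[0.005,0,0.02],[0,0,0]],[1,[0.01,0,0.04],[0,0,0]],[1,[0.015,0,0.06],[0,0,0]],[1,[0.015,0,0.08],[0,0,0]],[1,[0.015,0,0.1],[0,0,0]],[1,[0.015,0,0.1],[0,0,0]],[1,[0.015,0,0.1],[0,0,0]]]'
python3 -c "
from h import *
chk('pics/w12.png')"
```

```text
t: 15.85
tcp_pos: [0.5045, 0.0248, 0.0912]
tool_rot: [-0.054, 0.999, -0.0, 0.001]
force: [1.9, -0.2, -1.9]
finger_gap: 0.339
(-80, np.float64(-40.4), np.float64(-20.4)) (-55, np.float64(-24.9), np.float64(-20.2)) (-42, np.float64(-24.8), np.float64(-19.9)) (-28, np.float64(-25.0), np.float64(-19.9)) (28, np.float64(-23.0), np.float64(-19.5)) (42, np.float64(-22.8), np.float64(-19.3)) (55, np.float64(-23.0), np.float64(-19.1)) (80, np.float64(-40.0), np.float64(-19.2)) 
blade face x,y -0.0348 0.0005 headtop z 0.1301 tip 0.038099999999999995 | tcp -0.0235 0.0006 0.0912 F tray 1.9 -0.4 -1.9 gap 0.33928751286024206 t 15.85
```

```bash

python3 -m inch '[[1,[0.002,0,0.02],[0,0,0]],[1,[0.002,0,0.04],[0,0,0]],[1,[0.002,0,0.06],[0,0,0]],[1,[0.002,0,0.08],[0,0,0]],[1,[0.002,0,0.1],[0,0,0]],[1,[0.002,0,0.12],[0,0,0]],[1,[0.002,0,0.12],[0,0,0]],[1,[0.002,0,0.12],[0,0,0]]]'
python3 -c "
from h import *
chk('pics/w13.png')"
```

```text
t: 16.7
tcp_pos: [0.5044, 0.0247, 0.0791]
tool_rot: [-0.054, 0.999, -0.0, 0.001]
force: [3.6, 1.1, -1.7]
finger_gap: 0.345
(-80, np.float64(-40.3), np.float64(-16.3)) (-55, np.float64(-25.1), np.float64(-16.3)) (-42, np.float64(-25.1), np.float64(-16.2)) (-28, np.float64(-25.3), np.float64(-24.9)) (28, np.float64(-31.5), np.float64(-31.3)) (42, np.float64(-23.3), np.float64(-16.1)) (55, np.float64(-23.2), np.float64(-16.2)) (80, np.float64(-40.5), np.float64(-16.2)) 
blade face x,y -0.035 0.0005 headtop z 0.1179 tip 0.025900000000000006 | tcp -0.0237 0.0006 0.0791 F tray 3.7 0.7 -1.7 gap 0.3452448168040613 t 16.7
```

```bash

python3 -m inch '[[1,[0,0,0.01],[0,0,0]],[1,[0,0,0.02],[0,0,0]],[1,[0,0,0.025],[0,0,0]],[1,[0,0,0.025],[0,0,0]],[1,[0,0,0.025],[0,0,0]]]'
python3 -c "
from h import *
chk('pics/w14.png')"
```

```text
t: 17.25
tcp_pos: [0.5044, 0.0248, 0.0771]
tool_rot: [-0.054, 0.999, -0.0, 0.001]
force: [4.0, 0.5, 4.5]
finger_gap: 0.342
(-80, np.float64(-39.6), np.float64(-15.8)) (-55, np.float64(-25.2), np.float64(-15.7)) (-42, np.float64(-25.2), np.float64(-15.7)) (-28, np.float64(-52.5), np.float64(-52.2)) (28, np.float64(-23.9), np.float64(-23.6)) (42, np.float64(-23.3), np.float64(-15.9)) (55, np.float64(-23.1), np.float64(-15.9)) (80, np.float64(-40.2), np.float64(-15.8)) 
blade face x,y -0.035 0.0005 headtop z 0.116 tip 0.024000000000000007 | tcp -0.0237 0.0006 0.0771 F tray 4.0 0.0 4.5 gap 0.34150781738217284 t 17.25
```

```bash

python3 -m inch '[[1,[0,0,0.005],[0,0,0]],[1,[0,0,0.01],[0,0,0]],[1,[0,0,0.01],[0,0,0]],[1,[0,0,0.01],[0,0,0]]]' 100
python3 -c "
from h import *
chk('pics/w15.png')"
```

```text
t: 17.7
tcp_pos: [0.5043, 0.0247, 0.0765]
tool_rot: [-0.054, 0.999, -0.0, 0.001]
force: [3.7, 0.5, 8.3]
finger_gap: 0.336
(-80, np.float64(-40.4), np.float64(-15.5)) (-55, np.float64(-24.7), np.float64(-15.5)) (-42, np.float64(-24.8), np.float64(-15.6)) (-28, np.float64(-52.6), np.float64(-52.3)) (28, np.float64(-28.8), np.float64(-28.5)) (42, np.float64(-23.1), np.float64(-15.7)) (55, np.float64(-23.1), np.float64(-15.7)) (80, np.float64(-39.9), np.float64(-15.6)) 
blade face x,y -0.0351 0.0005 headtop z 0.1153 tip 0.0233 | tcp -0.0238 0.0006 0.0765 F tray 3.7 0.1 8.3 gap 0.3364887637068009 t 17.7
```

```bash

python3 -m inch '[[1,[0,0,0.01],[0,0,0]],[1,[0,0,0.02],[0,0,0]],[1,[0,0,0.03],[0,0,0]],[1,[0,0,0.03],[0,0,0]],[1,[0,0,0.03],[0,0,0]],[1,[0,0,0.03],[0,0,0]]]' 100
python3 -c "
from h import *
chk('pics/w16.png')"
```

```text
t: 18.35
tcp_pos: [0.5043, 0.0247, 0.0755]
tool_rot: [-0.054, 0.999, -0.0, 0.001]
force: [0.8, 0.4, 25.1]
finger_gap: 0.338
(-80, np.float64(-40.2), np.float64(-16.3)) (-55, np.float64(-25.0), np.float64(-15.4)) (-42, np.float64(-24.9), np.float64(-15.8)) (-28, np.float64(-38.3), np.float64(-38.1)) (28, np.float64(-24.7), np.float64(-24.4)) (42, np.float64(-23.1), np.float64(-15.6)) (55, np.float64(-23.0), np.float64(-15.7)) (80, np.float64(-40.5), np.float64(-15.6)) 
blade face x,y -0.0351 0.0005 headtop z 0.1143 tip 0.0223 | tcp -0.0238 0.0006 0.0755 F tray 0.9 0.4 25.1 gap 0.33785119875821634 t 18.35
```

View pics/w16.png

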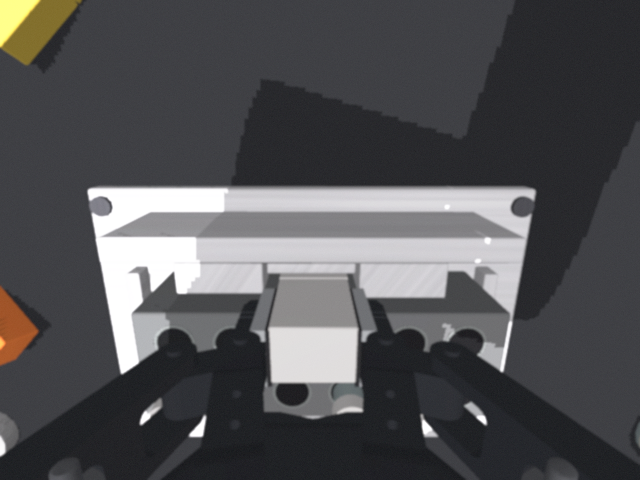

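```bash
python3 - <<'E'
from h import *
p,d=snapshot("scene");cv2.imwrite("pics/s17.png",p);cv2.imwrite("pics/s17c.png",cv2.resize(p[230:390,250:410],None,fx=3.7,fy=3.7,interpolation=cv2.INTER_CUBIC))
P=cloud(d,camera_info("scene"));z=P[...,2]
m=(uu>250)&(uu<410)&(vv>230)&(vv<390)
rect(P,m&(abs(z-.149)<.005),"arm");rect(P,m&(abs(z-.0625)<.0025)&(P[...,0]>.56),"fence")
a=np.radians(6.17);ex=np.array([np.cos(a),np.sin(a)]);ey=np.array([-ex[1],ex[0]]);o=np.array([.528,.0267])
q=P[m&(z>.058)&(z<.072)];X=(q[:,:2]-o)@ex*1000;Y=(q[:,:2]-o)@ey*1000;Z=q[:,2]*1000
for y in range(-85,86,10):
    k=(abs(Y-y)<4)&(X>25)&(X<62);i=np.argsort(X[k]);x=X[k][i];zz=Z[k][i]
    print(y,[f"{a:.0f}:{b:.0f}" for a,b in zip(x[::2],zz[::2])][:14])
s=sense();print(s["force"],s["t"])
p,d=snapshot("top");cv2.imwrite("pics/t17.png",p)
E
```

```text
arm [282 276  58  59 842] [612.   61.8] [ 28.8 144.3] 6.76 0.1495
fence [284 274   6   6  14] [589.6 -60.4] [13.6  6.3] 1.79 0.062
-85 ['28:67', '34:63']
-75 ['29:71', '30:69', '31:63', '33:70', '34:70', '35:70']
-65 ['34:66', '37:69', '37:70', '37:67', '39:68']
-55 ['27:69', '28:70', '29:70', '31:71', '32:69', '33:64', '34:65', '35:64', '36:69', '37:66', '38:68', '39:67', '40:69', '41:67']
-45 ['25:71', '26:68', '26:66', '27:67', '29:68', '30:68', '30:69', '32:63', '33:67', '36:66', '37:70', '39:67', '40:65', '41:67']
-35 ['25:71', '27:72', '27:68', '29:70', '32:71', '32:68', '33:68', '34:66', '37:68', '37:66', '40:69', '40:70', '41:64', '42:62']
-25 ['25:66', '26:65', '28:69', '28:66', '30:66', '30:71', '31:69', '33:67', '33:67', '36:65', '36:70', '36:63', '39:65', '41:72']
-15 ['27:71', '30:69', '31:68', '32:67', '33:71', '34:69', '35:69', '36:65', '37:65', '38:64', '40:64', '41:66', '42:60', '44:66']
-5 ['26:66', '27:71', '28:66', '30:67', '33:70', '35:67', '36:70', '37:69', '38:68', '40:67', '41:70', '42:69', '42:71', '43:68']
5 ['26:68', '28:68', '29:70', '30:69', '31:68', '32:
[... 325 characters left out ...]
8:68', '29:66', '30:65', '31:70', '32:65', '33:68', '34:67', '36:68', '37:68', '38:69', '40:70', '41:68']
45 ['33:67', '34:67', '36:67', '37:66', '38:65', '39:67', '40:67', '42:64', '42:68', '44:64']
55 ['26:68', '28:66', '29:65', '32:63', '34:69', '34:67', '35:66', '37:65', '38:68', '39:68', '40:66', '40:63', '42:58', '43:66']
65 ['26:67', '26:69', '27:68', '28:66', '30:67', '32:69', '33:68', '34:65', '35:68', '36:68', '38:68', '39:67', '40:67', '41:68']
75 ['27:69', '28:65', '29:68', '31:66', '32:72', '33:71', '34:70', '35:68', '36:66', '38:68']
85 ['25:66', '27:66', '29:68', '29:69', '31:68', '32:71', '32:68', '34:64', '34:66', '35:71', '37:68']
[-0.72639348 -0.3569906  25.61621241] 18.45
```

View pics/s17c.png

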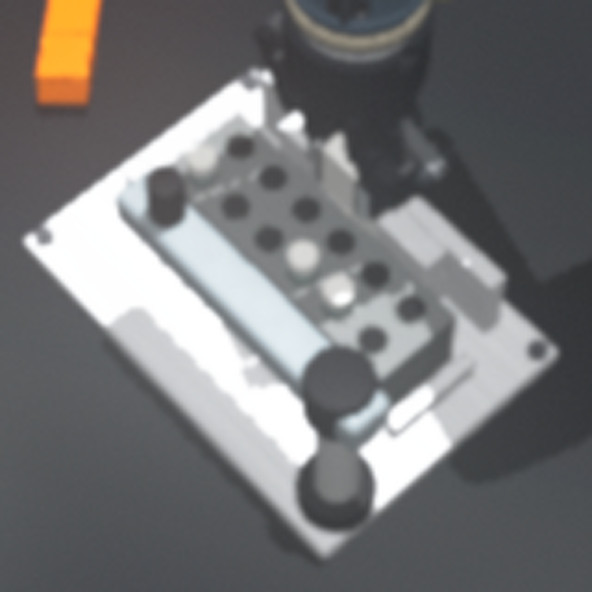

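View pics/t17.png

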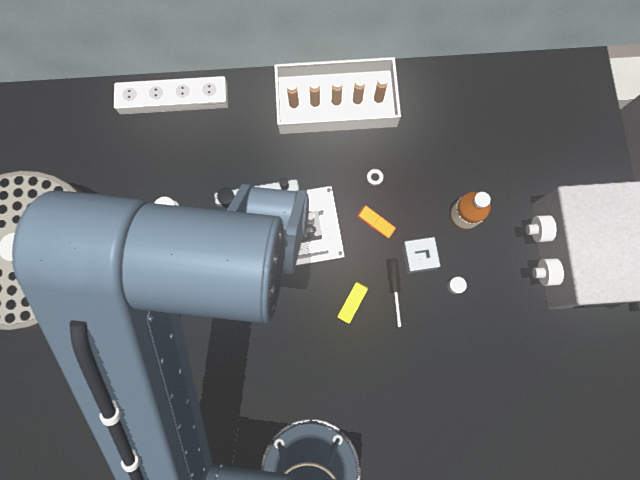

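```bash
python3 -c "
from station import *
s=sense();print(s['t'],s['force'],s['tcp_pos'],s['finger_gap']);print(sign_off())"
```

```text
18.5 [-0.25502502  1.09151355 25.19609227] [0.50425915 0.02472242 0.07547822] 0.3362693291561871
the job is handed in; nothing more can be done
None
```

I swung the dispensing arm off the rack, pushed the white wedge down at the thin middle pad, and handed the job in at 18.5 s. The gripper was still holding the wedge and pushing down with about 25 N.

- **Dispensing arm:** After I released the knob, the wrist camera put the arm within about 0.3° of the fence direction. The scene camera's coarser last view read about 0.6° off.
- **Wedge:** The flat face sits on the pad, measured at tray x = -35.1 mm. The tip is about 10.5 mm above the tray floor, slightly deeper than the 12 mm nominal. The 25 N push is above the 15 to 20 N given as enough.
- **Rack:** Its near face reads -15.4 to -15.8 mm at both ends and is parallel to the fence, with one noisy reading of -16.3 mm. Exactly flush would be -15.0 mm. I attribute the half-millimetre difference to depth error at the rack's edge, because the wedge depth fits a fully open gap.
- **Not confirmed:** I could not see the contact along the fence directly, because the dispensing arm hid it in the last scene view.
- **Bystanders:** I saw no sign that any were moved. In the last top view the bottle, screwdriver, collar and weight stand where they were. The robot hid the wrench, beaker and most of the jar there, but I never went near them.

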